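# Lock a collet case: four clips and the lid slider

### The arm

A 6-joint arm with a two-finger parallel gripper is mounted at the origin on the work surface. World frame = base frame: x ahead of the robot, y to its left, z up, the work surface at z = 0. Lengths are in mm, angles in rad, forces in N, time in s.
With the tool pointing down it reaches from about 275 to 975 mm from the base axis. Payload 8.4 kg.
Tool frame: the origin (TCP) lies midway between the tips of the shut fingers; the grasp point (between the pads) lies 19 mm behind it (bot.grasp_offset is the distance from the TCP to the grasp point, in mm); z points along the fingers, y is the direction in which the jaws open and shut (so a half turn about z gives the same grasp; the last joint's range is limited). The gripper opens to 92 mm and grips with 3 to 60 N. Pads are 20 mm wide; open, the fingers measure 128 mm over their backs; the gripper's body (75 mm by 189 mm) begins 69 mm behind the grasp point.
Start: joints at [1.26, 0.353, 1.633, -0, 1.155, -0.002], TCP at [189.946, 595.44, 214.583] pointing down, gripper open.
Joint ranges: [-2.63, 2.63], [-0.92, 2.1], [0.06, 2.66], [-1.3, 4.44], [0, 2.69], [-3.02, 3.02]. Speed limits (rad/s): [2.22, 2.22, 2.79, 3.14, 3.14, 3.14].

### API

Orientations are given as [roll, pitch, yaw] about the fixed x, y, z axes, in that order (R = Rz(yaw) Ry(pitch) Rx(roll)).
In Python, from plant import bot, imaging, workorder gives the robot as it stands. The module is installed in compiled form; this text tells all that it offers.
- The arm moves only by the shell command python3 -m inch 'ROWS' [OPENING]. ROWS is JSON, a list of rows, each an object of numbers: "dx", "dy", "dz": the shift along the tool's x, y, z in m; "yaw": the turn about the tool's z in rad. In form: [{"dx": .., "dy": .., "dz": .., "yaw": ..}, ...]. A call has 1 to 10 rows; each row is the pose to reach, as a shift and turn from the pose commanded when the call began, along the tool's axes at that moment; what a row does not reach only later rows make up. A row lasts 1/10 s, in which the tool goes at most 50 mm and 8.59 degrees, less where a joint would pass 70% of its speed; a pose out of reach is approached as far as the arm can. A call with a gripper value outside its range is refused whole. OPENING is the closure in counts, from 0 (fully open) to 255 (shut), set as the call begins (- or left out, the last holds). The fingers move at their own pace and stop on an object; the grip force is fixed at half the most. Time passes only in rows, so rows that repeat a pose let the fingers close. It gives the time, the measured TCP pose, the force and the opening at its end, in the units of the state.
- bot.read_state(): the state, without advancing time (a new reading comes with each control period).
- imaging.camera(name): name is "side" or "top" or "wrist"; returns (picture, depth): 384x512x3 uint8, red, green, blue; 384x512 float32, mm along the optical axis (not along the pixel's ray), 0 where there is no reading.
- imaging.camera_model(name): a dict with "camera_matrix" (3x3 intrinsics, pixels), "R" (3x3) and "t" (3): a world point X has camera coordinates R X + t; the wrist camera has in their place "hand_eye" (4x4, takes a point from camera to tool coordinates, whose origin is the TCP and whose axes are the flange's). Camera axes: x right, y down, z forward; pixel columns grow to the right and rows downward; lengths in mm; the calibration is good to about 2 mm. A picture is of the moment at which its call begins: read the wrist's pose just before it. camera_model takes no time and is no camera call.
- workorder.close_job(): hands the job in, once; it reports no verdict.
Trained networks look in the newest picture that a camera, given by its name, has taken for a name from the list of things; names that differ only in an ending like _2 or _b are one class to them, and where a whole thing is asked for, a point or a joint stands for the part that bears it (a point fixed in the world has none). Each returns a list of dicts, best first, with "confidence" (0 to 1); they miss things now and then, are a little off and sometimes report something else, mostly with a low value. They report only what shows in the picture. A call takes as long as a camera call.
- imaging.regions_of(target, camera): "region" (384x512 bool, what is visible of it) and "uv" ([column, row] in pixels, amid what is visible of it).
The state is a dict: "time_s": time; "joint_positions": joint angles; "qvel": joint speeds; "tau": joint torques, N m; "position": TCP position; "eef_rot": TCP orientation; "wrist_force": force on the tool from outside, world axes, zero at the start; "torque": the same for the moment, N m; "grip_width": finger opening in mm.
Only numpy, scipy, OpenCV 4.12 (cv2) and the standard library are available. Lean on these libraries where they do the work, as an engineer would, in place of code of your own. Each camera call takes 0.05 s, during which the arm holds its last target.

### The job

Close up the clamping-ring case on the bench: flip its four blue side clips down until each lies fully shut against the case wall, and slide the black slider on the lid all the way to the green end of its track. Leave the tubs, tools and parts around it where they are.

Things in the scene. Friction and masses are not known exactly. Their poses are not given: they have to be found in the camera images.
- case: Snap-lock storage case, clear walls, white lid, fixed in a low dark nest; turned up to 0.4 rad. Case 130 mm (x) by 190 (y), lid 138 by 198, lid top 90 mm above the bench; nest 150 by 210, 16 mm high. Origin: centre of its underside, on the bench; z up, x away from the robot at yaw 0. All clip hinges lie 82 mm above the bench, at mid-side.
- clip_front (a joint): Blue clip hinged on the lid's rim, near side (hinge line at case x -74 mm): a flap 50 mm wide, 46 mm from hinge to free end, 5 mm thick. Angle in rad: 0 = hanging straight down, flat along the wall (its stop); 1.57 = straight out; more (to 2.3) = pointing up and outwards. Friction 0.03 N m holds it anywhere, no spring. Press it down from above, then push it in to the wall.
- clip_front_end (a point): Middle of the free end of the front clip, 46 mm from its hinge line.
- clip_back (a joint): Blue clip hinged on the lid's rim, far side (hinge line at case x +74 mm): a flap 50 mm wide, 46 mm from hinge to free end, 5 mm thick. Angle in rad: 0 = hanging straight down, flat along the wall (its stop); 1.57 = straight out; more (to 2.3) = pointing up and outwards. Friction 0.03 N m holds it anywhere, no spring. Press it down from above, then push it in to the wall.
- clip_back_end (a point): Middle of the free end of the back clip, 46 mm from its hinge line.
- clip_right (a joint): Blue clip hinged on the lid's rim, right side (hinge line at case y -104 mm): a flap 50 mm wide, 46 mm from hinge to free end, 5 mm thick. Angle in rad: 0 = hanging straight down, flat along the wall (its stop); 1.57 = straight out; more (to 2.3) = pointing up and outwards. Friction 0.03 N m holds it anywhere, no spring. Press it down from above, then push it in to the wall.
- clip_right_end (a point): Middle of the free end of the right clip, 46 mm from its hinge line.
- clip_left (a joint): Blue clip hinged on the lid's rim, left side (hinge line at case y +104 mm): a flap 50 mm wide, 46 mm from hinge to free end, 5 mm thick. Angle in rad: 0 = hanging straight down, flat along the wall (its stop); 1.57 = straight out; more (to 2.3) = pointing up and outwards. Friction 0.03 N m holds it anywhere, no spring. Press it down from above, then push it in to the wall.
- clip_left_end (a point): Middle of the free end of the left clip, 46 mm from its hinge line.
- slide (a joint): Slider on the lid: position in m along its track in the direction of the case's +y; 0 = red end, 0.060 = stop at the green end. Friction 1.5 N, stays where left.
- slide_grip (a point): Centre of the slider's black grip: 22 mm (case x) by 16 mm (case y, along the track) by 24 mm high, underside 96 mm and top 120 mm above the bench. It stands on an aluminium track (44 by 110 mm, top 96 mm above the bench), red and green marked, in the middle of the lid; at joint value q it is at case x 0, y = q - 30 mm. Push from behind or pinch from above.
- tub_small: Bystander, to be left where it is: frosted tub with white cap, 57 mm across, 45 mm high. Origin: centre of its underside.
- tub_wide: Bystander, to be left where it is: frosted tub with white cap, 76 mm across, 42 mm high. Origin: centre of its underside.
- ring_stack: Bystander, to be left where it is: stepped steel clamping ring, 60 mm across, 28 mm high. Origin: centre of its underside.
- flange: Bystander, to be left where it is: flat steel flange, 68 mm across, 12 mm high. Origin: centre of its underside.
- wrench: Bystander, to be left where it is: steel wrench lying on the bench. Origin: under it, on the bench.
- driver: Bystander, to be left where it is: screwdriver lying on the bench. Origin: under it, on the bench.
- jar: Bystander, to be left where it is: clear jar with red cap, 60 mm across, 85 mm high. Origin: centre of its underside.

How it is judged:
By the outcome, as a careful person would: the job done as asked, in the order asked, and still so for the second after the job is handed in, with the robot touching nothing.
It also fails if it takes over 51 s, if anything falls off the work surface, if the arm or the gripper's body presses on something with over 40 N, if the wrist force passes 120 N, or if a joint passes its speed limit or range.

## Working session

There is one attempt and no reset: what is moved stays moved. The work goes in short steps, Python scripts to look and compute and a shell command to move; the robot and the scene stay as the last step left them, time stands still between calls to the robot, and variables do not carry over. Pictures are saved under pics/ and viewed, and the job is handed in when it is done.

```bash
mkdir -p pics; ls; python3 - <<'E'
from plant import bot, imaging
import cv2,numpy as np
s=bot.read_state(); print(s)
for n in ["side","top","wrist"]:
    p,d=imaging.camera(n); cv2.imwrite(f"pics/{n}0.png",p[:,:,::-1]); np.save(f"pics/{n}0.npy",d)
    m=imaging.camera_model(n); print(n,{k:np.round(v,3).tolist() for k,v in m.items() if k!='name'})
E
```

```text
pics
{'time_s': 0.0, 'joint_positions': array([ 1.25959549e+00,  3.53627325e-01,  1.63415394e+00,  1.71086052e-06,
        1.15521389e+00, -2.39138498e-03]), 'qvel': array([-4.23851670e-04, -3.96949954e-04,  7.79505930e-05,  5.64019752e-04,
       -3.93039528e-04, -6.46090915e-04]), 'tau': array([-2.04118551e-03, -5.93852663e+01, -3.34209931e+01,  6.96418458e-02,
        2.35636462e-02, -1.49291068e-04]), 'position': array([189.78957244, 594.94672986, 213.86823771]), 'eef_rot': array([-3.14019016e+00, -4.91818299e-06,  2.83278250e+00]), 'wrist_force': array([ 0.3425812 , -0.83923485, -0.69343585]), 'torque': array([-0.03036281, -0.04345136, -0.01046942]), 'grip_width': 92.00131260446072}
side {'camera_matrix': [[426.465, 0.0, 261.106], [0.0, 426.465, 181.067], [0.0, 0.0, 1.0]], 'R': [[0.712, -0.702, -0.01], [-0.536, -0.534, -0.654], [0.454, 0.471, -0.757]], 't': [-408.983, 361.734, 1355.421]}
top {'camera_matrix': [[403.175, 0.0, 254.574], [0.0, 403.175, 192.409], [0.0, 0.0, 1.0]], 'R': [[0.015, -1.0, 0.021], [-0.994, -0.017, -0.111], [0.112, -0.019, -0.994]], 't': [-33.002, 602.739, 1257.185]}
wrist {'camera_matrix': [[309.1, 0.0, 254.721], [0.0, 309.1, 190.531], [0.0, 0.0, 1.0]], 'hand_eye': [[-0.0, -0.964, -0.266, 75.758], [1.0, 0.0, -0.001, 1.738], [0.001, -0.266, 0.964, -168.651], [0.0, 0.0, 0.0, 1.0]]}
```

View pics/top0.png

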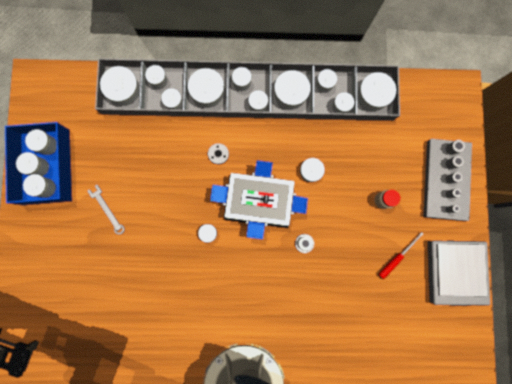

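View pics/side0.png

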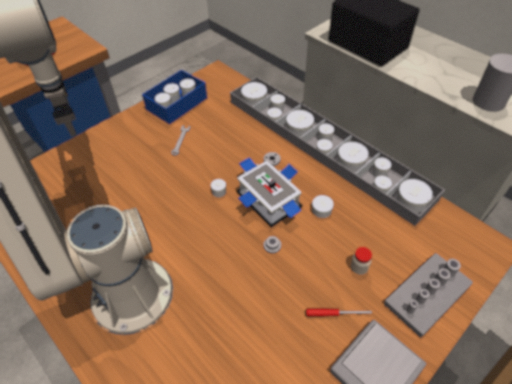

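View pics/wrist0.png

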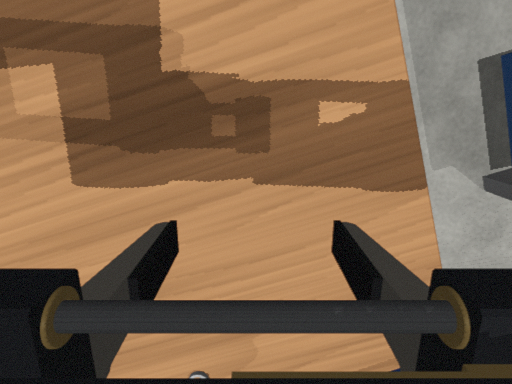

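The top view shows the case at about (259,200), with blue clips at (264,168), (218,194), (300,205) and (257,230). The tubs, rings and flange sit close to it. Next I'll measure these.

```bash
cat > h.py <<'E'
import numpy as np,cv2
from plant import bot,imaging
def world(n,d,state=None):
    m=imaging.camera_model(n);K=m['camera_matrix'];v,u=np.mgrid[:384,:512]
    P=np.stack([(u-K[0,2])/K[0,0]*d,(v-K[1,2])/K[1,1]*d,d],-1)
    if n=='wrist':
        from scipy.spatial.transform import Rotation as Ro
        H=m['hand_eye'];P=P@H[:3,:3].T+H[:3,3]
        R=Ro.from_euler('xyz',state['eef_rot']).as_matrix()
        return P@R.T+state['position']
    return (P-m['t'])@m['R']
def proj(n,X):
    m=imaging.camera_model(n);c=m['R']@np.asarray(X,float)+m['t'];c=m['camera_matrix']@c;return c[:2]/c[2]
E
python3 - <<'E'
from h import *
for n in ['top','side']:
    p=cv2.imread(f'pics/{n}0.png');d=np.load(f'pics/{n}0.npy');W=world(n,d)
    roi=(abs(W[...,0]-560)<350)&(abs(W[...,1])<250)&(d>0)
    hi=roi&(W[...,2]>84)&(W[...,2]<100)
    b,g,r=[p[...,i].astype(int) for i in range(3)]
    blue=(b>r+60)&(b>g+30)
    lid=(hi&~blue).astype(np.uint8)
    k,lab,st,ce=cv2.connectedComponentsWithStats(lid);i=1+np.argmax(st[1:,4])
    L=W[lab==i];rect=cv2.minAreaRect(L[:,:2].astype(np.float32));print(n,'lid',rect,L[:,2].mean())
    k,lab,st,ce=cv2.connectedComponentsWithStats((blue&roi).astype(np.uint8))
    for i in range(1,k):
        if st[i,4]>20:
            B=W[lab==i];print('blue',st[i,4],ce[i].round(),B.mean(0).round(),B.min(0).round(),B.max(0).round())
    for t in ['tub_small','tub_wide','ring_stack','flange','jar']:
        imaging.camera(n) if t=='tub_small' else 0
        r_=imaging.regions_of(t,n)
        for q in r_[:2]:
            B=W[q['region']&(d>0)]; print(t,round(q['confidence'],2),np.round(q['uv']),B.mean(0).round(),B.min(0).round(),B.max(0).round())
print(bot.read_state()['time_s'])
p=cv2.imread('pics/top0.png')[140:260,190:340];cv2.imwrite('pics/topc.png',cv2.resize(p,None,fx=5,fy=5,interpolation=2)[:600])
p=cv2.imread('pics/side0.png')[140:260,200:350];cv2.imwrite('pics/sidec.png',cv2.resize(p,None,fx=5,fy=5,interpolation=2)[:600])
E
```

```text
top lid ((581.5831909179688, -34.980186462402344), (208.03399658203125, 147.68731689453125), 84.7367935180664) 90.05111821797874
blue 230 [263. 169.] [670. -47.  92.] [648. -72.  81.] [693. -22. 109.]
blue 255 [219. 194.] [592.  86.  87.] [566.  63.  -5.] [627. 111.  98.]
blue 218 [299. 204.] [ 564. -160.   76.] [ 540. -183.   65.] [ 589. -138.   86.]
blue 256 [255. 230.] [484. -26.  82.] [458. -53.  75.] [510.  -1.  88.]
tub_small 0.8 [206. 234.] [471. 123.  43.] [446.  97.   6.] [497. 150.  52.]
tub_small 0.52 [266. 200.] [575. -54. 117.] [565. -62.  95.] [589. -47. 125.]
tub_wide 0.78 [314. 168.] [ 679. -206.   39.] [ 644. -250.   -0.] [ 715. -171.   49.]
ring_stack 0.77 [309. 245.] [ 443. -184.   18.] [ 416. -215.   -1.] [ 470. -157.   32.]
ring_stack 0.49 [252. 228.] [485. -25.  82.] [461. -50.  14.] [510.  -1.  88.]
flange 0.87 [217. 152.] [732.  99.  10.] [700.  66.  -8.] [765. 133.  18.]
jar 0.81 [387. 201.] [ 586. -438.   69.] [ 560. -472.   11.] [ 616. -416.   90.]
side lid ((575.7088623046875, -19.51544189453125), (183.80227661132812, 261.5960388183594), 7.523876667022705) 91.71261215410433
blue 111 [247. 165.] [591.  89.  90.] [567.  66.  81.] [615. 107. 103.]
blue 114 [288. 172.] [670. -47.  94.] [647. -69.  81.] [690. -21. 105.]
blue 151 [247. 199.] [484. -25.  82.] [457. -52.   8.] [523.  46.  92.]
blue 177 [291. 208.] [ 564. -159.   78.] [ 537. -185.   11.] [ 628. -134.   91.]
tub_small 0.54 [218. 188.] [470. 119.  32.] [443.  94.  -6.] [528. 185.  51.]
tub_small 0.48 [287. 171.] [675. -46.  88.] [644. -77.  -3.] [766.  39. 107.]
tub_wide 0.75 [322. 209.] [ 674. -214.   36.] [ 642. -247.   -2.] [ 717. -171.   48.]
ring_stack 0.65 [269. 247.] [ 438. -193.   21.] [ 413. -218.    6.] [ 470. -159.   35.]
flange 0.61 [272. 158.] [733.  94.  13.] [705.  62.   3.] [764. 127.  21.]
jar 0.91 [362. 262.] [ 577. -454.   62.] [ 557. -479.    3.] [ 615. -423.   91.]
0.75
```

View pics/topc.png

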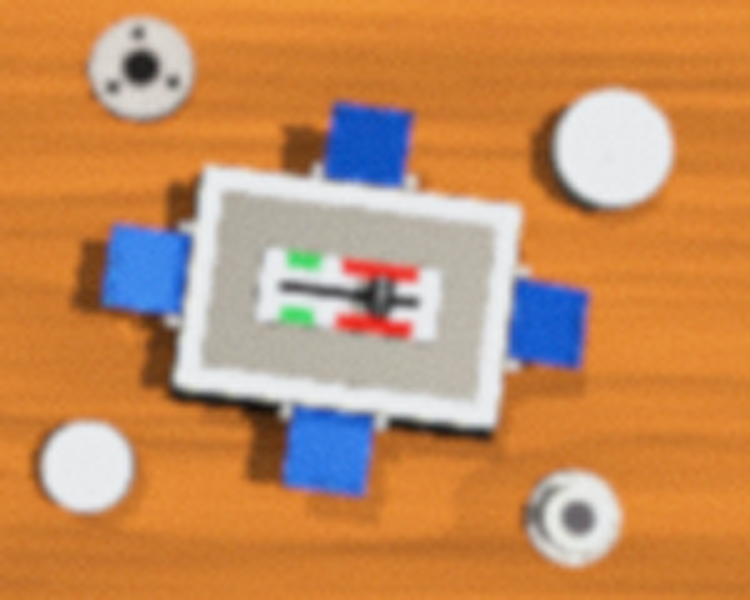

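View pics/sidec.png

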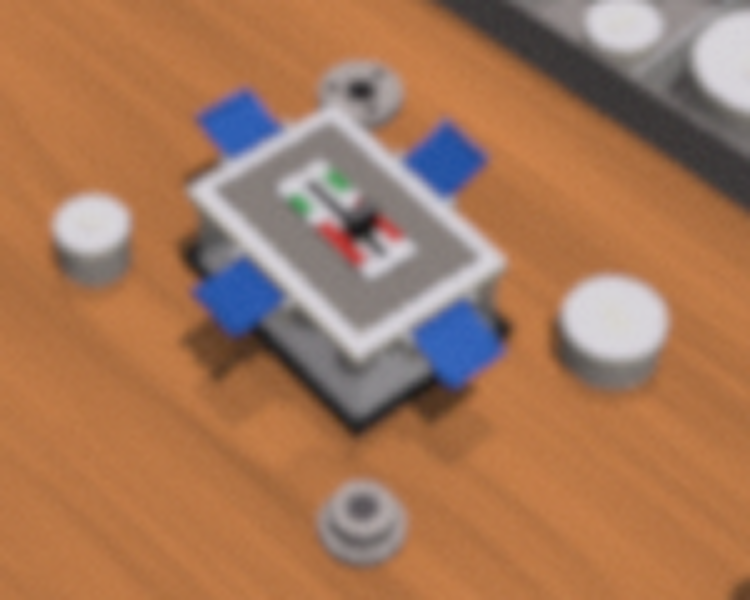

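```bash
cat >> h.py <<'E'
C=np.array([578,-36.5]);YAW=-0.113
from scipy.spatial.transform import Rotation as Ro
def case():
    s=bot.read_state();c,n=np.cos(YAW),np.sin(YAW);e=s['position'][:2]-C
    print('t',round(s['time_s'],2),'case xy z',np.round([c*e[0]+n*e[1],-n*e[0]+c*e[1],s['position'][2]],1),'yaw',s['eef_rot'].round(3),'F',s['wrist_force'].round(1),'w',round(s['grip_width'],1))
E
python3 -m inch '[{"dx":-0.045,"dy":-0.05,"dz":0.006,"yaw":-0.05},{"dx":-0.09,"dy":-0.1,"dz":0.012,"yaw":-0.1},{"dx":-0.135,"dy":-0.15,"dz":0.02,"yaw":-0.15},{"dx":-0.18,"dy":-0.2,"dz":0.025,"yaw":-0.196},{"dx":-0.225,"dy":-0.25,"dz":0.03,"yaw":-0.196},{"dx":-0.27,"dy":-0.3,"dz":0.035,"yaw":-0.196},{"dx":-0.31,"dy":-0.345,"dz":0.04,"yaw":-0.196},{"dx":-0.355,"dy":-0.395,"dz":0.045,"yaw":-0.196},{"dx":-0.4,"dy":-0.445,"dz":0.05,"yaw":-0.196},{"dx":-0.43,"dy":-0.475,"dz":0.055,"yaw":-0.196}]' 255; python3 -c "
from h import *
case()"
```

```text
time_s: 1.75
position: [395.8, 139.7, 172.2]
eef_rot: [3.141, 0.001, 3.029]
wrist_force: [1.0, 0.5, 0.1]
grip_width: 13.8
t 1.75 case xy z [-200.9  154.6  172.2] yaw [3.141e+00 1.000e-03 3.029e+00] F [1.  0.5 0.1] w 13.8
```

```bash
python3 -m inch '[{"dx":0},{"dx":0}]'; python3 -c "
from h import *
case()"
```

```text
t 1.75 case xy z [-200.9  154.6  172.2] yaw [3.141e+00 1.000e-03 3.029e+00] F [1.  0.5 0.1] w 13.8$[0]: bad value
```

```bash
python3 -m inch '[{"dx":0,"dy":0,"dz":0,"yaw":0},{"dx":0,"dy":0,"dz":0,"yaw":0}]'; python3 -c "
from h import *
case()"
```

```text
time_s: 1.95
position: [395.6, 140.5, 171.9]
eef_rot: [3.141, 0.0, 3.025]
wrist_force: [0.1, -0.3, 0.5]
grip_width: 0.6
t 1.95 case xy z [-201.2  155.3  171.9] yaw [3.141 0.    3.025] F [ 0.1 -0.3  0.5] w 0.6
```

```bash
python3 -m inch '[{"dx":-0.022,"dy":-0.04,"dz":0,"yaw":0},{"dx":-0.045,"dy":-0.08,"dz":0,"yaw":0},{"dx":-0.07,"dy":-0.12,"dz":0.01,"yaw":0},{"dx":-0.092,"dy":-0.155,"dz":0.02,"yaw":-0.004},{"dx":-0.092,"dy":-0.155,"dz":0.02,"yaw":-0.004},{"dx":-0.092,"dy":-0.155,"dz":0.02,"yaw":-0.004}]'; python3 -c "
from h import *
case()
s=bot.read_state();p,d=imaging.camera('wrist');cv2.imwrite('pics/w1.png',p[:,:,::-1]);np.save('pics/w1.npy',d)
p,d=imaging.camera('side');cv2.imwrite('pics/s1.png',cv2.resize(p[100:290,150:400,::-1],None,fx=3,fy=3))
"
```

```text
time_s: 2.55
position: [469.0, -21.8, 151.6]
eef_rot: [3.141, -0.001, 3.033]
wrist_force: [-0.4, 0.1, 1.0]
grip_width: 0.3
t 2.55 case xy z [-109.9    2.3  151.6] yaw [ 3.141e+00 -1.000e-03  3.033e+00] F [-0.4  0.1  1. ] w 0.3
```

View pics/w1.png

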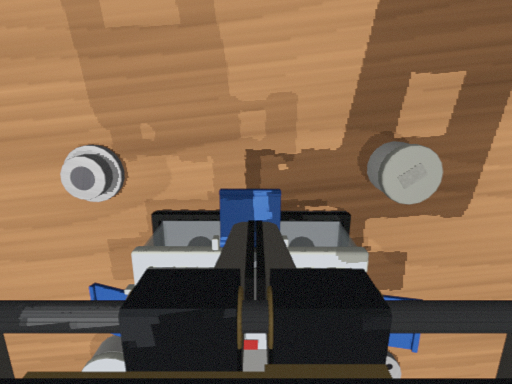

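View pics/s1.png

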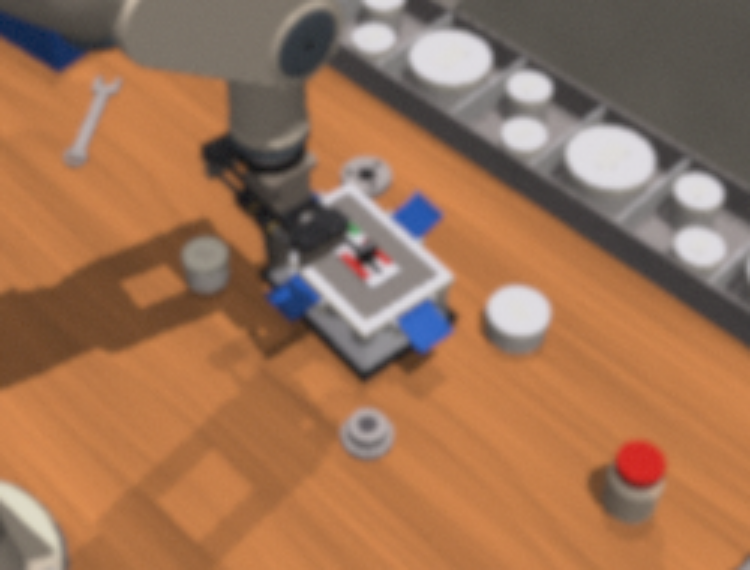

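The wrist view shows the shut fingers centred over the front clip at about (250,205), and the case looks square to the tool. I'll press down now.

```bash
python3 -m inch '[{"dx":0,"dy":-0.002,"dz":0.03,"yaw":0},{"dx":0,"dy":-0.002,"dz":0.05,"yaw":0},{"dx":0,"dy":-0.002,"dz":0.06,"yaw":0},{"dx":0,"dy":-0.002,"dz":0.07,"yaw":0},{"dx":0,"dy":-0.002,"dz":0.08,"yaw":0},{"dx":0,"dy":-0.002,"dz":0.09,"yaw":0},{"dx":0,"dy":-0.002,"dz":0.1,"yaw":0},{"dx":0,"dy":-0.002,"dz":0.108,"yaw":0},{"dx":0,"dy":-0.002,"dz":0.114,"yaw":0},{"dx":0,"dy":-0.002,"dz":0.114,"yaw":0}]'; python3 -c "
from h import *
case()"
```

```text
time_s: 3.65
position: [467.8, -24.8, 36.8]
eef_rot: [-3.141, -0.002, 3.033]
wrist_force: [-0.5, -0.3, 0.7]
grip_width: 0.4
t 3.65 case xy z [-110.8   -0.8   36.8] yaw [-3.141e+00 -2.000e-03  3.033e+00] F [-0.5 -0.3  0.7] w 0.4
```

```bash
python3 -m inch '[{"dx":-0.008,"dy":0,"dz":0,"yaw":0},{"dx":-0.014,"dy":0,"dz":0,"yaw":0},{"dx":-0.018,"dy":0,"dz":0,"yaw":0},{"dx":-0.020,"dy":0,"dz":0,"yaw":0},{"dx":-0.020,"dy":0,"dz":0,"yaw":0}]'; python3 -c "
from h import *
case()"; python3 -m inch '[{"dx":-0.002,"dy":0,"dz":0,"yaw":0},{"dx":-0.002,"dy":0,"dz":0,"yaw":0}]';python3 -m inch '[{"dx":-0.001,"dy":0,"dz":0,"yaw":0},{"dx":-0.001,"dy":0,"dz":0,"yaw":0}]'; python3 -c "
from h import *
case()"
```

```text
time_s: 4.15
position: [489.2, -27.0, 37.9]
eef_rot: [-3.142, 0.0, 3.033]
wrist_force: [-0.4, 1.0, 0.1]
grip_width: 0.6
t 4.15 case xy z [-89.3  -0.6  37.9] yaw [-3.142  0.     3.033] F [-0.4  1.   0.1] w 0.6
time_s: 4.35
position: [489.8, -27.1, 37.7]
eef_rot: [-3.142, -0.002, 3.033]
wrist_force: [-4.2, 0.1, 3.5]
grip_width: 0.4
time_s: 4.55
position: [490.0, -27.2, 37.6]
eef_rot: [-3.142, -0.003, 3.033]
wrist_force: [-6.5, 0.9, 5.8]
grip_width: 0.3
t 4.55 case xy z [-88.5  -0.6  37.6] yaw [-3.142e+00 -3.000e-03  3.033e+00] F [-6.5  0.9  5.8] w 0.3
```

```bash
python3 -m inch '[{"dx":-0.002,"dy":0,"dz":0,"yaw":0},{"dx":-0.003,"dy":0,"dz":0,"yaw":0},{"dx":-0.003,"dy":0,"dz":0,"yaw":0}]'; python3 -c "
from h import *
case()"
```

```text
time_s: 4.85
position: [490.3, -27.2, 37.2]
eef_rot: [-3.141, -0.008, 3.033]
wrist_force: [-13.6, 3.0, 9.9]
grip_width: 0.7
t 4.85 case xy z [-88.1  -0.7  37.2] yaw [-3.141 -0.008  3.033] F [-13.6   3.    9.9] w 0.7
```

```bash
python3 -m inch '[{"dx":0.014,"dy":0,"dz":0,"yaw":0},{"dx":0.027,"dy":0,"dz":-0.01,"yaw":0},{"dx":0.027,"dy":0,"dz":-0.06,"yaw":0},{"dx":0.027,"dy":0,"dz":-0.11,"yaw":0},{"dx":0,"dy":0.04,"dz":-0.115,"yaw":0},{"dx":-0.03,"dy":0.08,"dz":-0.115,"yaw":0},{"dx":-0.06,"dy":0.12,"dz":-0.115,"yaw":0},{"dx":-0.083,"dy":0.147,"dz":-0.115,"yaw":0},{"dx":-0.083,"dy":0.147,"dz":-0.115,"yaw":0},{"dx":-0.083,"dy":0.147,"dz":-0.115,"yaw":0}]'; python3 -c "
from h import *
case()
p,d=imaging.camera('top');cv2.imwrite('pics/t2.png',cv2.resize(p[130:260,180:340,::-1],None,fx=4,fy=4))
p,d=imaging.camera('wrist');cv2.imwrite('pics/w2.png',p[:,:,::-1])"
```

```text
time_s: 5.85
position: [593.2, 109.8, 152.5]
eef_rot: [-3.141, 0.0, 3.034]
wrist_force: [-0.6, -0.9, -0.5]
grip_width: 0.5
t 5.85 case xy z [ -1.4 147.1 152.5] yaw [-3.141  0.     3.034] F [-0.6 -0.9 -0.5] w 0.5
```

View pics/w2.png

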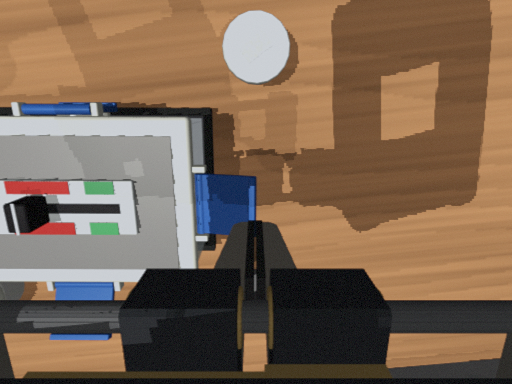

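View pics/t2.png

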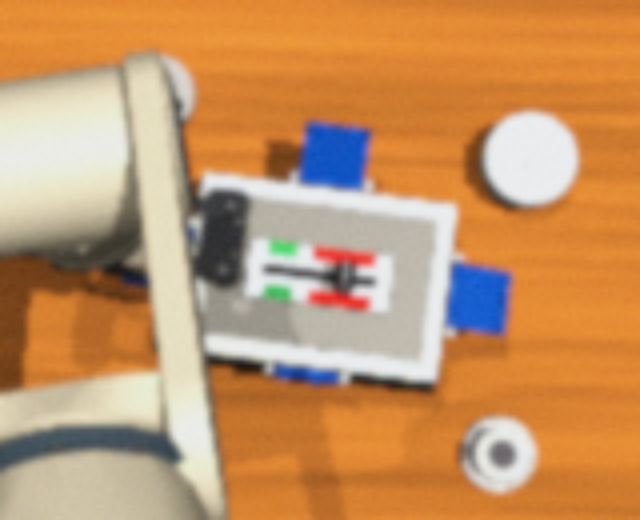

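```bash
python3 -m inch '[{"dx":-0.001,"dy":-0.010,"dz":0.02,"yaw":0.004},{"dx":-0.001,"dy":-0.010,"dz":0.04,"yaw":0.004},{"dx":-0.001,"dy":-0.01,"dz":0.052,"yaw":0.004},{"dx":-0.001,"dy":-0.01,"dz":0.064,"yaw":0.004},{"dx":-0.001,"dy":-0.01,"dz":0.076,"yaw":0.004},{"dx":-0.001,"dy":-0.01,"dz":0.088,"yaw":0.004},{"dx":-0.001,"dy":-0.01,"dz":0.1,"yaw":0.004},{"dx":-0.001,"dy":-0.01,"dz":0.108,"yaw":0.004},{"dx":-0.001,"dy":-0.01,"dz":0.115,"yaw":0.004},{"dx":-0.001,"dy":-0.01,"dz":0.115,"yaw":0.004}]'; python3 -c "
from h import *
case()";python3 -m inch '[{"dx":0,"dy":-0.004,"dz":0,"yaw":0},{"dx":0,"dy":-0.008,"dz":0,"yaw":0},{"dx":0,"dy":-0.008,"dz":0,"yaw":0}]'; python3 -c "
from h import *
case()"
```

```text
time_s: 6.95
position: [592.6, 99.5, 36.7]
eef_rot: [-3.141, -0.001, 3.029]
wrist_force: [0.1, -0.1, 0.8]
grip_width: 0.4
t 6.95 case xy z [ -0.9 136.8  36.7] yaw [-3.141e+00 -1.000e-03  3.029e+00] F [ 0.1 -0.1  0.8] w 0.4
time_s: 7.25
position: [592.4, 90.9, 38.2]
eef_rot: [3.142, 0.0, 3.028]
wrist_force: [0.1, 0.1, -0.6]
grip_width: 0.7
t 7.25 case xy z [-1.000e-01  1.283e+02  3.820e+01] yaw [3.142 0.    3.028] F [ 0.1  0.1 -0.6] w 0.7
```

```bash
python3 -m inch '[{"dx":0,"dy":-0.003,"dz":0,"yaw":0},{"dx":0,"dy":-0.004,"dz":0,"yaw":0},{"dx":0,"dy":-0.004,"dz":0,"yaw":0}]' | sed -n '2p;4p'; python3 -m inch '[{"dx":0,"dy":-0.003,"dz":0,"yaw":0},{"dx":0,"dy":-0.004,"dz":0,"yaw":0},{"dx":0,"dy":-0.004,"dz":0,"yaw":0}]'| sed -n '2p;4p'; python3 -c "
from h import *
case()"
```

```text
position: [591.9, 87.3, 38.0]
wrist_force: [0.1, 0.1, 0.1]
position: [591.8, 85.2, 38.0]
wrist_force: [0.7, 11.5, -0.1]
t 7.85 case xy z [ -0.  122.4  38. ] yaw [3.139e+00 1.000e-03 3.028e+00] F [ 0.7 11.5 -0.1] w 0.6
```

```bash
python3 -m inch '[{"dx":0,"dy":-0.001,"dz":0,"yaw":0},{"dx":0,"dy":-0.001,"dz":0,"yaw":0}]' | sed -n '2p;4p'; python3 -m inch '[{"dx":0,"dy":0.012,"dz":0,"yaw":0},{"dx":0,"dy":0.025,"dz":-0.01,"yaw":0},{"dx":0,"dy":0.025,"dz":-0.06,"yaw":0},{"dx":0,"dy":0.025,"dz":-0.105,"yaw":0},{"dx":-0.03,"dy":-0.01,"dz":-0.115,"yaw":0},{"dx":-0.06,"dy":-0.05,"dz":-0.115,"yaw":0},{"dx":-0.09,"dy":-0.085,"dz":-0.115,"yaw":0},{"dx":-0.107,"dy":-0.119,"dz":-0.115,"yaw":0},{"dx":-0.107,"dy":-0.119,"dz":-0.115,"yaw":0},{"dx":-0.107,"dy":-0.119,"dz":-0.115,"yaw":0}]'; python3 -c "
from h import *
case()
p,d=imaging.camera('wrist');cv2.imwrite('pics/w3.png',p[:,:,::-1])"
```

```text
position: [591.8, 85.1, 38.0]
wrist_force: [0.3, 17.6, -0.9]
time_s: 9.05
position: [684.1, -48.0, 153.1]
eef_rot: [3.142, -0.0, 3.027]
wrist_force: [-0.7, 0.5, -0.2]
grip_width: 0.5
t 9.05 case xy z [106.7   0.5 153.1] yaw [ 3.142 -0.     3.027] F [-0.7  0.5 -0.2] w 0.5
```

View pics/w3.png

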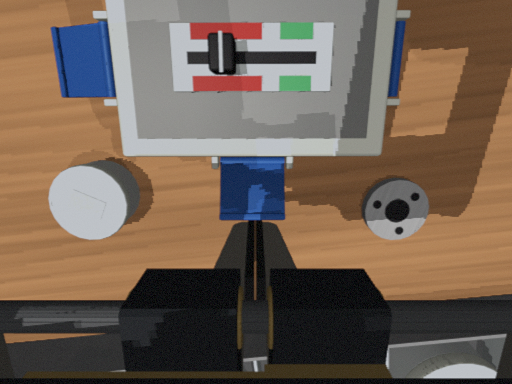

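```bash
python3 -m inch '[{"dx":-0.001,"dy":-0.001,"dz":0.02,"yaw":0},{"dx":-0.001,"dy":-0.001,"dz":0.04,"yaw":0},{"dx":-0.001,"dy":-0.001,"dz":0.052,"yaw":0},{"dx":-0.001,"dy":-0.001,"dz":0.064,"yaw":0},{"dx":-0.001,"dy":-0.001,"dz":0.076,"yaw":0},{"dx":-0.001,"dy":-0.001,"dz":0.088,"yaw":0},{"dx":-0.001,"dy":-0.001,"dz":0.1,"yaw":0},{"dx":-0.001,"dy":-0.001,"dz":0.108,"yaw":0},{"dx":-0.001,"dy":-0.001,"dz":0.115,"yaw":0},{"dx":-0.001,"dy":-0.001,"dz":0.115,"yaw":0}]'; python3 -c "
from h import *
case()";python3 -m inch '[{"dx":0.006,"dy":0,"dz":0,"yaw":0},{"dx":0.011,"dy":0,"dz":0,"yaw":0},{"dx":0.016,"dy":0,"dz":0,"yaw":0},{"dx":0.017,"dy":0,"dz":0,"yaw":0},{"dx":0.017,"dy":0,"dz":0,"yaw":0}]'; python3 -c "
from h import *
case()"
```

```text
time_s: 10.1
position: [683.9, -48.8, 40.1]
eef_rot: [3.142, -0.001, 3.029]
wrist_force: [1.0, -0.3, -0.3]
grip_width: 0.4
t 10.1 case xy z [106.6  -0.3  40.1] yaw [ 3.142e+00 -1.000e-03  3.029e+00] F [ 1.  -0.3 -0.3] w 0.4
time_s: 10.6
position: [667.7, -46.9, 37.5]
eef_rot: [-3.142, -0.001, 3.029]
wrist_force: [0.2, 0.7, 0.0]
grip_width: 0.4
t 10.6 case xy z [90.3 -0.2 37.5] yaw [-3.142e+00 -1.000e-03  3.029e+00] F [0.2 0.7 0. ] w 0.4
```

```bash
python3 -m inch '[{"dx":0.001,"dy":0,"dz":0,"yaw":0},{"dx":0.002,"dy":0,"dz":0,"yaw":0},{"dx":0.002,"dy":0,"dz":0,"yaw":0}]' | sed -n '2p;4p'; python3 -m inch '[{"dx":0.002,"dy":0,"dz":0,"yaw":0},{"dx":0.003,"dy":0,"dz":0,"yaw":0},{"dx":0.003,"dy":0,"dz":0,"yaw":0}]'| sed -n '2p;4p'; python3 -c "
from h import *
case()"
```

```text
position: [667.1, -46.8, 37.9]
wrist_force: [4.5, -0.1, -3.1]
position: [666.5, -46.7, 38.3]
wrist_force: [11.9, -0.7, -8.6]
t 11.2 case xy z [89.1 -0.2 38.3] yaw [3.141 0.007 3.029] F [11.9 -0.7 -8.6] w 0.1
```

```bash
python3 -m inch '[{"dx":-0.012,"dy":0,"dz":0,"yaw":0},{"dx":-0.027,"dy":0,"dz":-0.01,"yaw":0},{"dx":-0.027,"dy":0,"dz":-0.06,"yaw":0},{"dx":-0.027,"dy":0,"dz":-0.105,"yaw":0},{"dx":0,"dy":-0.035,"dz":-0.115,"yaw":0},{"dx":0.03,"dy":-0.07,"dz":-0.115,"yaw":0},{"dx":0.06,"dy":-0.105,"dz":-0.115,"yaw":0},{"dx":0.085,"dy":-0.137,"dz":-0.115,"yaw":0},{"dx":0.085,"dy":-0.137,"dz":-0.115,"yaw":0},{"dx":0.085,"dy":-0.137,"dz":-0.115,"yaw":0}]'; python3 -c "
from h import *
case()
p,d=imaging.camera('wrist');cv2.imwrite('pics/w4.png',p[:,:,::-1])"
```

```text
time_s: 12.2
position: [563.1, -173.4, 153.2]
eef_rot: [3.141, -0.0, 3.027]
wrist_force: [0.0, 0.5, -0.1]
grip_width: 0.4
t 12.2 case xy z [   0.6 -137.7  153.2] yaw [ 3.141 -0.     3.027] F [ 0.   0.5 -0.1] w 0.4
```

View pics/w4.png

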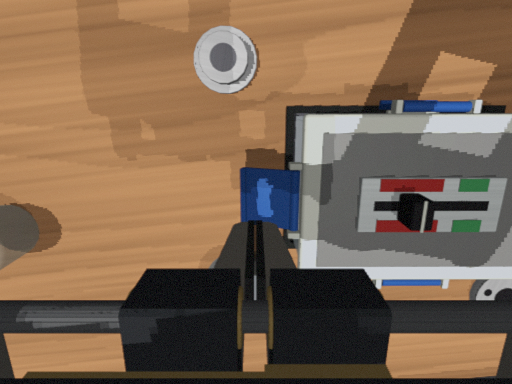

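The fingers are over the right clip's outer half at about (258,200). The front clip at (430,105) and the back clip at (412,282) both look shut.

```bash
python3 -m inch '[{"dx":0,"dy":0,"dz":0.03,"yaw":0},{"dx":0,"dy":0,"dz":0.05,"yaw":0},{"dx":0,"dy":0,"dz":0.06,"yaw":0},{"dx":0,"dy":0,"dz":0.07,"yaw":0},{"dx":0,"dy":0,"dz":0.08,"yaw":0},{"dx":0,"dy":0,"dz":0.09,"yaw":0},{"dx":0,"dy":0,"dz":0.1,"yaw":0},{"dx":0,"dy":0,"dz":0.108,"yaw":0},{"dx":0,"dy":0,"dz":0.115,"yaw":0},{"dx":0,"dy":0,"dz":0.115,"yaw":0}]'; python3 -c "
from h import *
case()";python3 -m inch '[{"dx":0,"dy":0.005,"dz":0,"yaw":0},{"dx":0,"dy":0.009,"dz":0,"yaw":0},{"dx":0,"dy":0.011,"dz":0,"yaw":0},{"dx":0,"dy":0.012,"dz":0,"yaw":0},{"dx":0,"dy":0.012,"dz":0,"yaw":0}]'; python3 -c "
from h import *
case()"
```

```text
time_s: 13.25
position: [562.7, -172.9, 36.8]
eef_rot: [3.141, -0.001, 3.029]
wrist_force: [-0.1, -0.9, -0.4]
grip_width: 0.4
t 13.25 case xy z [ 1.000e-01 -1.372e+02  3.680e+01] yaw [ 3.141e+00 -1.000e-03  3.029e+00] F [-0.1 -0.9 -0.4] w 0.4
time_s: 13.75
position: [564.7, -162.0, 38.1]
eef_rot: [-3.14, 0.001, 3.03]
wrist_force: [-2.3, -8.2, -1.0]
grip_width: 0.4
t 13.75 case xy z [   0.9 -126.2   38.1] yaw [-3.14e+00  1.00e-03  3.03e+00] F [-2.3 -8.2 -1. ] w 0.4
```

```bash
python3 -m inch '[{"dx":0,"dy":0.001,"dz":0,"yaw":0},{"dx":0,"dy":0.002,"dz":0,"yaw":0},{"dx":0,"dy":0.002,"dz":0,"yaw":0}]' | sed -n '2p;4p'; python3 -c "
from h import *
case()"
```

```text
position: [564.7, -161.9, 38.2]
wrist_force: [-3.1, -19.1, -1.2]
t 14.05 case xy z [   1.  -126.1   38.2] yaw [-3.137e+00  1.000e-03  3.030e+00] F [ -3.1 -19.1  -1.2] w 0.2
```

```bash
python3 -m inch '[{"dx":0,"dy":-0.012,"dz":0,"yaw":0},{"dx":0,"dy":-0.025,"dz":-0.01,"yaw":0},{"dx":0,"dy":-0.025,"dz":-0.06,"yaw":0},{"dx":0,"dy":-0.025,"dz":-0.105,"yaw":0},{"dx":0,"dy":0.015,"dz":-0.115,"yaw":0},{"dx":0,"dy":0.04,"dz":-0.115,"yaw":0},{"dx":0,"dy":0.065,"dz":-0.115,"yaw":0},{"dx":0,"dy":0.065,"dz":-0.115,"yaw":0},{"dx":0,"dy":0.065,"dz":-0.115,"yaw":0}]'; python3 -c "
from h import *
case()
p,d=imaging.camera('wrist');cv2.imwrite('pics/w5.png',p[:,:,::-1])
p,d=imaging.camera('side');cv2.imwrite('pics/s5.png',cv2.resize(p[120:240,190:350,::-1],None,fx=4,fy=4))"
```

```text
time_s: 14.95
position: [572.4, -94.6, 153.5]
eef_rot: [-3.141, 0.001, 3.03]
wrist_force: [-0.1, 0.8, -0.9]
grip_width: 0.6
t 14.95 case xy z [  1.  -58.3 153.5] yaw [-3.141e+00  1.000e-03  3.030e+00] F [-0.1  0.8 -0.9] w 0.6
```

View pics/w5.png

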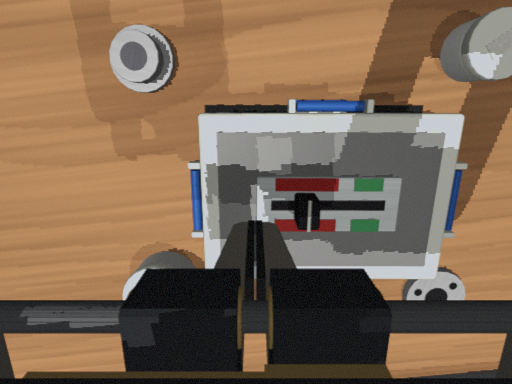

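View pics/s5.png

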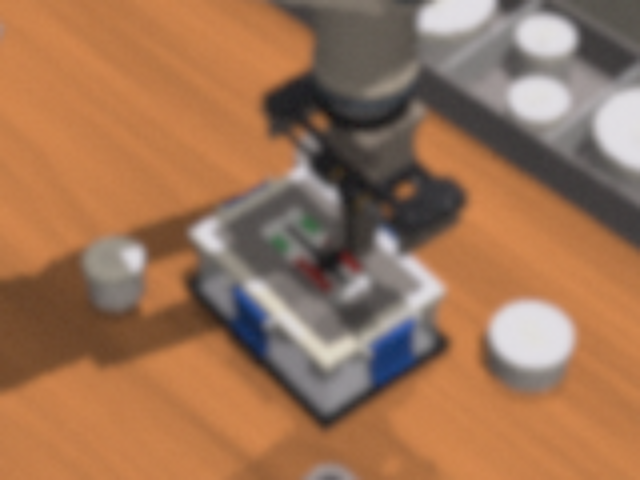

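The fingers are behind the grip at (307,210), on the red side, and all four clips show edge-on as shut. I'll descend and push toward green.

```bash
python3 -m inch '[{"dx":0.001,"dy":0,"dz":0.025,"yaw":0},{"dx":0.001,"dy":0,"dz":0.045,"yaw":0},{"dx":0.001,"dy":0,"dz":0.049,"yaw":0},{"dx":0.001,"dy":0,"dz":0.049,"yaw":0}]'; python3 -m inch '[{"dx":0,"dy":0.006,"dz":0,"yaw":0},{"dx":0,"dy":0.012,"dz":0,"yaw":0},{"dx":0,"dy":0.018,"dz":0,"yaw":0},{"dx":0,"dy":0.024,"dz":0,"yaw":0},{"dx":0,"dy":0.030,"dz":0,"yaw":0},{"dx":0,"dy":0.036,"dz":0,"yaw":0},{"dx":0,"dy":0.042,"dz":0,"yaw":0},{"dx":0,"dy":0.048,"dz":0,"yaw":0},{"dx":0,"dy":0.054,"dz":0,"yaw":0},{"dx":0,"dy":0.054,"dz":0,"yaw":0}]';python3 -c "
from h import *
case()"
```

```text
time_s: 15.45
position: [570.7, -95.1, 103.4]
eef_rot: [3.142, -0.002, 3.028]
wrist_force: [0.4, 0.1, 0.3]
grip_width: 0.4
time_s: 16.45
position: [577.2, -39.8, 103.7]
eef_rot: [3.141, -0.0, 3.029]
wrist_force: [-0.4, 0.6, 0.3]
grip_width: 0.4
t 16.45 case xy z [ -0.4  -3.4 103.7] yaw [ 3.141 -0.     3.029] F [-0.4  0.6  0.3] w 0.4
```

```bash
for i in 1; do python3 -m inch '[{"dx":0,"dy":0.003,"dz":0,"yaw":0},{"dx":0,"dy":0.006,"dz":0,"yaw":0},{"dx":0,"dy":0.006,"dz":0,"yaw":0}]'| sed -n '2p;4p'; python3 -m inch '[{"dx":0,"dy":0.002,"dz":0,"yaw":0},{"dx":0,"dy":0.003,"dz":0,"yaw":0},{"dx":0,"dy":0.003,"dz":0,"yaw":0}]'| sed -n '2p;4p';  python3 -m inch '[{"dx":0,"dy":0.001,"dz":0,"yaw":0},{"dx":0,"dy":0.002,"dz":0,"yaw":0},{"dx":0,"dy":0.002,"dz":0,"yaw":0}]'| sed -n '2p;4p'; done;python3 -c "
from h import *
case()"
```

```text
position: [577.7, -34.4, 103.7]
wrist_force: [0.2, -0.8, 0.3]
position: [578.1, -31.7, 103.7]
wrist_force: [-0.5, -0.6, -0.5]
position: [578.3, -30.2, 103.7]
wrist_force: [-1.1, -5.1, -0.8]
t 17.35 case xy z [ -0.4   6.3 103.7] yaw [-3.141 -0.     3.029] F [-1.1 -5.1 -0.8] w 0.6
```

```bash
python3 -m inch '[{"dx":0,"dy":0.002,"dz":0,"yaw":0},{"dx":0,"dy":0.002,"dz":0,"yaw":0}]'; python3 -m inch '[{"dx":0,"dy":-0.004,"dz":0,"yaw":0},{"dx":0,"dy":-0.014,"dz":0,"yaw":0},{"dx":0,"dy":-0.015,"dz":-0.04,"yaw":0},{"dx":0,"dy":-0.015,"dz":-0.08,"yaw":0},{"dx":0.045,"dy":-0.015,"dz":-0.1,"yaw":0},{"dx":0.09,"dy":-0.015,"dz":-0.12,"yaw":0},{"dx":0.135,"dy":-0.015,"dz":-0.14,"yaw":0},{"dx":0.18,"dy":-0.015,"dz":-0.16,"yaw":0},{"dx":0.2,"dy":-0.015,"dz":-0.16,"yaw":0},{"dx":0.2,"dy":-0.015,"dz":-0.16,"yaw":0}]'; python3 -c "
from h import *
case()
for n in ['top','side','wrist']:
    p,d=imaging.camera(n);cv2.imwrite(f'pics/{n}6.png',cv2.resize(p[130:260,180:340,::-1],None,fx=4,fy=4) if n!='wrist' else p[:,:,::-1]);np.save(f'pics/{n}6.npy',d)"
```

```text
time_s: 17.55
position: [578.3, -29.9, 103.8]
eef_rot: [-3.138, -0.0, 3.03]
wrist_force: [-3.0, -14.1, 0.1]
grip_width: 0.3
time_s: 18.55
position: [376.5, -19.9, 264.6]
eef_rot: [3.141, 0.002, 3.029]
wrist_force: [0.5, 0.8, -0.1]
grip_width: 0.9
t 18.55 case xy z [-202.    -6.3  264.6] yaw [3.141e+00 2.000e-03 3.029e+00] F [ 0.5  0.8 -0.1] w 0.9
```

View pics/top6.png

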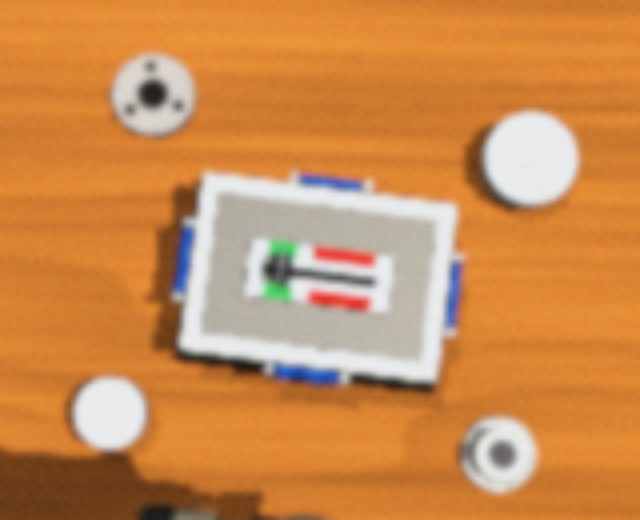

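View pics/side6.png

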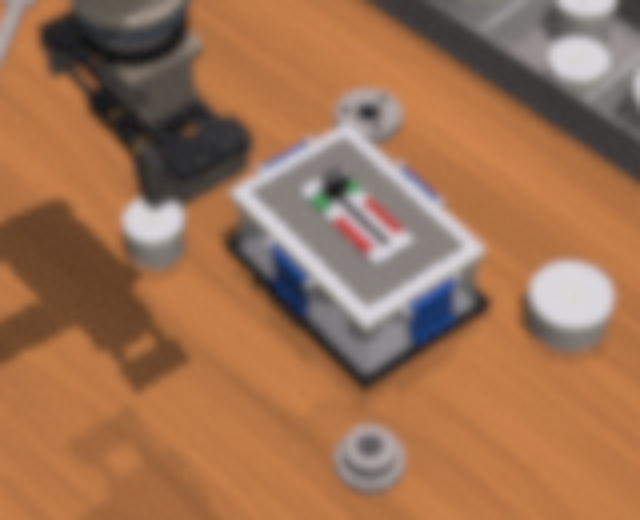

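View pics/wrist6.png

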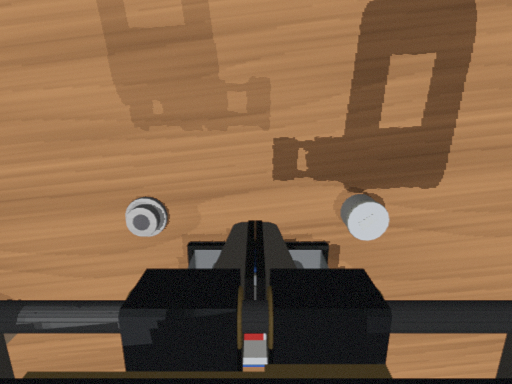

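The lid and clips look closed, and the slider sits at the green mark at (280,268) in the crop. The left clip's blue strip at (185,260) looks wider than the right one, so I'll measure it with a closer look.

```bash
python3 -m inch '[{"dx":0.02,"dy":0.04,"dz":0,"yaw":0},{"dx":0.02,"dy":0.08,"dz":0,"yaw":0},{"dx":0,"dy":0.12,"dz":0,"yaw":0},{"dx":-0.04,"dy":0.16,"dz":0,"yaw":0},{"dx":-0.08,"dy":0.2,"dz":0.01,"yaw":0},{"dx":-0.12,"dy":0.24,"dz":0.02,"yaw":0},{"dx":-0.15,"dy":0.24,"dz":0.02,"yaw":0},{"dx":-0.15,"dy":0.24,"dz":0.02,"yaw":0},{"dx":-0.15,"dy":0.24,"dz":0.02,"yaw":0}]' | head -2; python3 -c "
from h import *
s=bot.read_state();case()
c,n=np.cos(YAW),np.sin(YAW)
for k in ['top','side','wrist']:
    p,d=imaging.camera(k);W=world(k,d,s)
    if k=='wrist': cv2.imwrite('pics/w7.png',p[:,:,::-1])
    r,g,b=[p[...,i].astype(int) for i in range(3)]
    e=W[...,:2]-C;Q=np.stack([c*e[...,0]+n*e[...,1],-n*e[...,0]+c*e[...,1],W[...,2]],-1)
    m=(b>r+50)&(b>g+25)&(abs(Q[...,0])<140)&(abs(Q[...,1])<170)&(d>0)
    K,lab,st,ce=cv2.connectedComponentsWithStats(m.astype(np.uint8))
    for i in range(1,K):
        if st[i,4]>5: B=Q[lab==i];print(k,st[i,4],ce[i].round(),np.percentile(B,[5,50,95],axis=0).round(1).tolist())
"
```

```text
time_s: 19.6
position: [555.1, 201.6, 241.6]
t 19.6 case xy z [-49.6 234.  241.6] yaw [-3.140e+00 -3.000e-03  3.029e+00] F [-0.7  0.2  0.5] w 0.8
top 28 [262. 176.] [[70.6, -20.3, 80.7], [73.2, -1.2, 84.8], [75.7, 18.1, 88.5]]
top 43 [226. 195.] [[-20.8, 100.4, 42.4], [1.4, 104.0, 82.7], [21.5, 110.4, 87.8]]
top 32 [293. 203.] [[-19.3, -107.1, 79.1], [2.0, -104.2, 83.6], [20.9, -101.6, 86.9]]
top 51 [256. 223.] [[-78.0, -21.8, 38.5], [-75.0, -0.3, 81.8], [-70.7, 20.2, 86.9]]
side 27 [252. 196.] [[-77.8, -14.4, 68.4], [-75.5, -0.8, 81.6], [-73.3, 15.9, 87.8]]
side 20 [252. 203.] [[-79.8, -15.5, 36.6], [-76.5, 0.5, 43.8], [-73.9, 15.0, 50.7]]
side 105 [288. 208.] [[-21.5, -112.1, 40.3], [-1.7, -108.9, 66.4], [18.3, -103.1, 87.4]]
wrist 138 [ 60. 147.] [[-78.7, -21.4, 37.2], [-77.4, 1.4, 38.5], [-75.9, 22.9, 45.1]]
wrist 361 [ 35. 156.] [[-77.3, -22.1, 79.8], [-73.7, 0.6, 82.7], [-70.0, 22.4, 84.1]]
wrist 139 [157. 208.] [[-22.4, 109.0, 36.3], [-0.6, 110.9, 38.5], [23.0, 112.6, 40.5]]
wrist 307 [140. 220.] [[-22.3, 101.3, 79.6], [-0.3, 105.2, 82.5], [22.5, 107.7, 83.8]]
wrist 6 [150. 201.] [[-15.5, 107.9, 49.4], [-13.9, 108.2, 54.5], [-13.1, 108.6, 58.0]]
wrist 166 [ 58. 279.] [[71.6, -22.0, 81.4], [73.5, -0.3, 83.0], [75.5, 22.2, 84.1]]
```

View pics/w7.png

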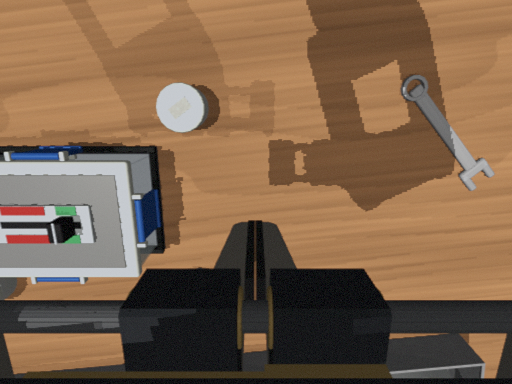

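The left clip's free end reads 2–3 mm further out than the front clip's. The fingers taper in the jaw direction, so on left and right their wider upper part may have met the rim first. I'll re-press those two with the 20 mm flat side, which needs a quarter turn.

```bash
python3 -c "
from h import *
print(bot.read_state()['joint_positions'].round(3))"
python3 -m inch '[{"dx":0,"dy":0,"dz":0,"yaw":0.14},{"dx":0,"dy":0,"dz":0,"yaw":0.28},{"dx":0,"dy":0,"dz":0,"yaw":0.42},{"dx":0,"dy":0,"dz":0,"yaw":0.56},{"dx":0,"dy":0,"dz":0,"yaw":0.7},{"dx":0,"dy":0,"dz":0,"yaw":0.84},{"dx":0,"dy":0,"dz":0,"yaw":0.98},{"dx":0,"dy":0,"dz":0,"yaw":1.12},{"dx":0,"dy":0,"dz":0,"yaw":1.26},{"dx":0,"dy":0,"dz":0,"yaw":1.4}]'
python3 -c "
from h import *
print(bot.read_state()['joint_positions'].round(3))"
```

```text
[ 0.346  0.272  1.681  0.     1.19  -1.112]
time_s: 20.75
position: [553.7, 201.0, 244.7]
eef_rot: [3.141, -0.0, 1.623]
wrist_force: [-0.5, -0.2, 0.1]
grip_width: 0.7
[0.346 0.269 1.681 0.    1.19  0.294]
```

```bash
python3 -m inch '[{"dx":0,"dy":0,"dz":0,"yaw":0.12},{"dx":0,"dy":0,"dz":0,"yaw":0.166},{"dx":0,"dy":0,"dz":0,"yaw":0.166}]'
python3 -c "
from h import *
case()"
```

```text
time_s: 21.05
position: [553.8, 201.1, 244.6]
eef_rot: [3.141, -0.001, 1.462]
wrist_force: [1.0, 0.6, -0.2]
grip_width: 0.3
t 21.05 case xy z [-50.8 233.3 244.6] yaw [ 3.141e+00 -1.000e-03  1.462e+00] F [ 1.   0.6 -0.2] w 0.3
```

```bash
python3 -m inch '[{"dx":-0.03,"dy":0.017,"dz":0.03,"yaw":0},{"dx":-0.06,"dy":0.034,"dz":0.06,"yaw":0},{"dx":-0.093,"dy":0.051,"dz":0.09,"yaw":0},{"dx":-0.093,"dy":0.051,"dz":0.13,"yaw":0},{"dx":-0.093,"dy":0.051,"dz":0.17,"yaw":0},{"dx":-0.093,"dy":0.051,"dz":0.204,"yaw":0},{"dx":-0.093,"dy":0.051,"dz":0.204,"yaw":0}]'
python3 -c "
from h import *
case()"
python3 -m inch '[{"dx":-0.006,"dy":0,"dz":0,"yaw":0},{"dx":-0.012,"dy":0,"dz":0,"yaw":0},{"dx":-0.016,"dy":0,"dz":0,"yaw":0},{"dx":-0.018,"dy":0,"dz":0,"yaw":0},{"dx":-0.018,"dy":0,"dz":0,"yaw":0}]'
python3 -c "
from h import *
case()"
```

```text
time_s: 21.75
position: [591.4, 102.6, 36.2]
eef_rot: [-3.135, 0.002, 1.464]
wrist_force: [-0.7, 0.9, 0.7]
grip_width: 0.2
t 21.75 case xy z [ -2.3 139.7  36.2] yaw [-3.135e+00  2.000e-03  1.464e+00] F [-0.7  0.9  0.7] w 0.2
time_s: 22.25
position: [593.7, 85.3, 40.9]
eef_rot: [3.14, -0.0, 1.462]
wrist_force: [-0.7, 0.5, 0.6]
grip_width: 0.4
t 22.25 case xy z [  1.8 122.7  40.9] yaw [ 3.14  -0.     1.462] F [-0.7  0.5  0.6] w 0.4
```

```bash
for i in 1 2; do echo; done; python3 -m inch '[{"dx":-0.002,"dy":0,"dz":0,"yaw":0},{"dx":-0.002,"dy":0,"dz":0,"yaw":0}]'|sed -n '2p;4p'; python3 -m inch '[{"dx":-0.002,"dy":0,"dz":0,"yaw":0},{"dx":-0.002,"dy":0,"dz":0,"yaw":0}]'|sed -n '2p;4p'; python3 -m inch '[{"dx":-0.001,"dy":0,"dz":0,"yaw":0},{"dx":-0.002,"dy":0,"dz":0,"yaw":0},{"dx":-0.002,"dy":0,"dz":0,"yaw":0}]'|sed -n '2p;4p'; python3 -c "
from h import *
case()"
```

```text
position: [593.0, 83.5, 40.0]
wrist_force: [0.2, -0.3, -0.1]
position: [592.7, 81.6, 39.7]
wrist_force: [0.2, -0.3, -0.2]
position: [592.5, 79.9, 39.8]
wrist_force: [-0.1, 3.4, -1.9]
t 22.95 case xy z [  1.3 117.3  39.8] yaw [-3.142e+00 -1.000e-03  1.463e+00] F [-0.1  3.4 -1.9] w 0.7
```

```bash
python3 -m inch '[{"dx":-0.002,"dy":0,"dz":0,"yaw":0},{"dx":-0.004,"dy":0,"dz":0,"yaw":0},{"dx":-0.004,"dy":0,"dz":0,"yaw":0}]'; python3 -c "
from h import *
case()"
python3 -m inch '[{"dx":0.015,"dy":0,"dz":0,"yaw":0},{"dx":0.03,"dy":0,"dz":-0.01,"yaw":0},{"dx":0.03,"dy":0,"dz":-0.06,"yaw":0},{"dx":0.03,"dy":0,"dz":-0.11,"yaw":0},{"dx":0,"dy":0,"dz":-0.14,"yaw":0},{"dx":-0.05,"dy":0,"dz":-0.15,"yaw":0},{"dx":-0.1,"dy":0,"dz":-0.15,"yaw":0},{"dx":-0.15,"dy":0,"dz":-0.15,"yaw":0},{"dx":-0.2,"dy":0,"dz":-0.15,"yaw":0},{"dx":-0.254,"dy":0,"dz":-0.15,"yaw":0}]'; python3 -c "
from h import *
case()"
```

```text
time_s: 23.25
position: [592.5, 78.8, 39.9]
eef_rot: [3.141, -0.005, 1.461]
wrist_force: [1.0, 20.9, -3.4]
grip_width: 0.4
t 23.25 case xy z [  1.4 116.2  39.9] yaw [ 3.141 -0.005  1.461] F [ 1.  20.9 -3.4] w 0.4
time_s: 24.25
position: [565.0, -173.6, 191.0]
eef_rot: [3.141, 0.001, 1.463]
wrist_force: [1.0, 0.5, 0.3]
grip_width: 0.6
t 24.25 case xy z [   2.5 -137.7  191. ] yaw [3.141e+00 1.000e-03 1.463e+00] F [1.  0.5 0.3] w 0.6
```

```bash
python3 -m inch '[{"dx":-0.002,"dy":-0.002,"dz":0.04,"yaw":0},{"dx":-0.002,"dy":-0.002,"dz":0.08,"yaw":0},{"dx":-0.002,"dy":-0.002,"dz":0.12,"yaw":0},{"dx":-0.002,"dy":-0.002,"dz":0.151,"yaw":0},{"dx":-0.002,"dy":-0.002,"dz":0.151,"yaw":0}]'
python3 -m inch '[{"dx":0.006,"dy":0,"dz":0,"yaw":0},{"dx":0.012,"dy":0,"dz":0,"yaw":0},{"dx":0.016,"dy":0,"dz":0,"yaw":0},{"dx":0.016,"dy":0,"dz":0,"yaw":0}]'
python3 -c "
from h import *
case()"
 python3 -m inch '[{"dx":0.002,"dy":0,"dz":0,"yaw":0},{"dx":0.002,"dy":0,"dz":0,"yaw":0}]'|sed -n '2p;4p'; python3 -m inch '[{"dx":0.002,"dy":0,"dz":0,"yaw":0},{"dx":0.002,"dy":0,"dz":0,"yaw":0}]'|sed -n '2p;4p'; python3 -c "
from h import *
case()"
```

```text
time_s: 24.75
position: [560.3, -172.7, 35.7]
eef_rot: [-3.135, -0.001, 1.463]
wrist_force: [-0.6, 0.3, 0.3]
grip_width: 0.7
time_s: 25.15
position: [566.0, -157.4, 40.5]
eef_rot: [3.139, 0.001, 1.464]
wrist_force: [-0.8, -0.8, -0.1]
grip_width: 0.5
t 25.15 case xy z [   1.7 -121.5   40.5] yaw [3.139e+00 1.000e-03 1.464e+00] F [-0.8 -0.8 -0.1] w 0.5
position: [565.9, -156.7, 39.9]
wrist_force: [-0.2, -4.7, 4.3]
position: [566.0, -156.1, 39.9]
wrist_force: [-1.3, -11.5, 3.8]
t 25.55 case xy z [   1.5 -120.2   39.9] yaw [3.139e+00 3.000e-03 1.464e+00] F [ -1.3 -11.5   3.8] w 0.6
```

```bash
python3 -m inch '[{"dx":0.002,"dy":0,"dz":0,"yaw":0},{"dx":0.003,"dy":0,"dz":0,"yaw":0},{"dx":0.003,"dy":0,"dz":0,"yaw":0}]'; python3 -c "
from h import *
case()"
python3 -m inch '[{"dx":-0.015,"dy":0,"dz":0,"yaw":0},{"dx":-0.03,"dy":0,"dz":-0.01,"yaw":0},{"dx":-0.03,"dy":0,"dz":-0.06,"yaw":0},{"dx":-0.04,"dy":0,"dz":-0.11,"yaw":0},{"dx":-0.07,"dy":0,"dz":-0.15,"yaw":0},{"dx":-0.1,"dy":0,"dz":-0.2,"yaw":0},{"dx":-0.13,"dy":0,"dz":-0.22,"yaw":0},{"dx":-0.15,"dy":0,"dz":-0.22,"yaw":0},{"dx":-0.15,"dy":0,"dz":-0.22,"yaw":0}]'; python3 -c "
from h import *
case();s=bot.read_state()
c,n=np.cos(YAW),np.sin(YAW)
for k in ['top','side','wrist']:
    p,d=imaging.camera(k);W=world(k,d,s)
    cv2.imwrite(f'pics/{k}8.png',p[:,:,::-1] if k=='wrist' else cv2.resize(p[130:260,180:340,::-1],None,fx=4,fy=4))
    r,g,b=[p[...,i].astype(int) for i in range(3)]
    e=W[...,:2]-C;Q=np.stack([c*e[...,0]+n*e[...,1],-n*e[...,0]+c*e[...,1],W[...,2]],-1)
    m=(b>r+50)&(b>g+25)&(abs(Q[...,0])<140)&(abs(Q[...,1])<170)&(d>0)
    K,lab,st,ce=cv2.connectedComponentsWithStats(m.astype(np.uint8))
    for i in range(1,K):
        if st[i,4]>5: B=Q[lab==i];print(k,st[i,4],ce[i].round(),np.percentile(B,[5,50,95],axis=0).round(1).tolist())
    if k!='wrist':
        m=(abs(Q[...,0])<20)&(abs(Q[...,1])<60)&(Q[...,2]>108)&(Q[...,2]<128)
        print('grip',Q[m].mean(0),m.sum())
        for t in ['tub_small','tub_wide','ring_stack','flange','jar','wrench','driver']:
            for q in imaging.regions_of(t,k)[:1]: print(t,round(q['confidence'],2),W[q['region']&(d>0)].mean(0).round())
"
```

```text
time_s: 25.85
position: [566.1, -155.8, 40.0]
eef_rot: [3.139, 0.007, 1.465]
wrist_force: [-3.6, -28.4, 1.3]
grip_width: 0.6
t 25.85 case xy z [   1.6 -119.9   40. ] yaw [3.139 0.007 1.465] F [ -3.6 -28.4   1.3] w 0.6
time_s: 26.75
position: [548.9, -302.4, 259.6]
eef_rot: [3.14, 0.001, 1.46]
wrist_force: [-0.1, 0.3, 0.2]
grip_width: 0.4
t 26.75 case xy z [   1.  -267.5  259.6] yaw [3.14e+00 1.00e-03 1.46e+00] F [-0.1  0.3  0.2] w 0.4
top 30 [262. 176.] [[70.6, -20.1, 80.1], [72.8, 0.4, 83.2], [76.0, 19.2, 87.1]]
top 40 [226. 195.] [[-20.4, 100.3, 77.5], [1.3, 103.3, 84.0], [20.5, 106.7, 86.8]]
top 19 [293. 204.] [[-18.5, -106.3, 79.9], [-2.8, -103.8, 84.5], [16.1, -102.1, 87.9]]
top 30 [256. 223.] [[-77.1, -20.0, 79.0], [-74.6, -1.4, 84.0], [-71.9, 18.5, 87.2]]
grip [ -0.7813458   29.68145882 118.52761112] 42
tub_small 0.57 [471. 124.  43.]
tub_wide 0.89 [ 679. -205.   38.]
ring_stack 0.84 [ 443. -185.   18.]
flange 0.74 [733.  99.  10.]
jar 0.64 [587.  66.  83.]
wrench 0.75 [553. 462.   5.]
driver 0.58 [581.  -7. 119.]
side 15 [252. 197.] [[-77.7, -17.2, 66.9], [-76.5, -3.6, 80.1], [-74.4, 8.2, 87.6]]
side 11 [253. 204.] [[-78.4, -17.6, 37.3], [-76.7, -8.3, 41.7], [-73.7, 3.7, 49.4]]
side 38 [287. 207.] [[-15.7, -110.8, 47.2], [-2.1, -107.9, 75.2], [10.6, -104.6, 87.3]]
grip [ -0.8515432   25.91750543 117.84295251] 37
tub_small 0.61 [465. 116.  37.]
tub_wide 0.54 [ 665. -221.   40.]
ring_stack 0.71 [ 439. -194.   21.]
flange 0.4 [468. 119.  33.]
jar 0.56 [ 578. -451.   61.]
wrench 0.71 [ 565. -143.   62.]
driver 0.8 [ 379. -472.   21.]
wrist 351 [255.  18.] [[-21.5, -110.0, 82.9], [0.5, -107.4, 84.7], [22.4, -104.3, 86.1]]
wrist 112 [255.  32.] [[-20.0, -112.0, 38.6], [1.1, -110.9, 40.2], [22.2, -109.7, 41.3]]
```

View pics/top8.png

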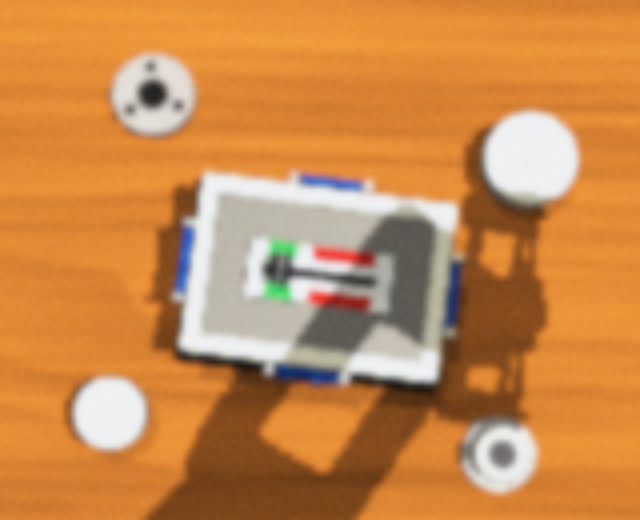

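View pics/wrist8.png

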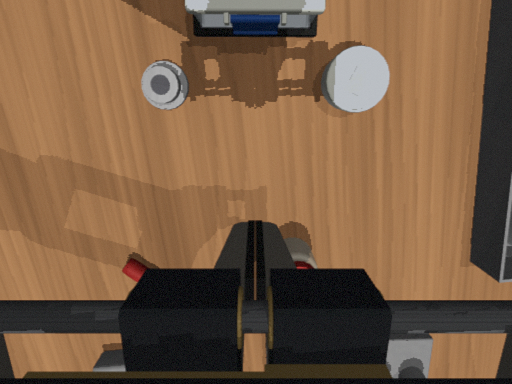

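All four clips now read shut: the right end is 3.5 mm from its hinge line, matching the front. The slider reads q ≈ 0.06 and the bystanders are unmoved. The last bit of clip closing came after the slide, though, and the task asks for clips first. I have time, so I'll draw the slider back and redo its stroke last.

```bash
python3 -m inch '[{"dx":0.045,"dy":0,"dz":0.015,"yaw":0},{"dx":0.09,"dy":0,"dz":0.03,"yaw":0},{"dx":0.135,"dy":0,"dz":0.045,"yaw":0},{"dx":0.18,"dy":0,"dz":0.06,"yaw":0},{"dx":0.225,"dy":0,"dz":0.075,"yaw":0},{"dx":0.27,"dy":0,"dz":0.09,"yaw":0},{"dx":0.315,"dy":0,"dz":0.09,"yaw":0},{"dx":0.326,"dy":0,"dz":0.09,"yaw":0},{"dx":0.326,"dy":0,"dz":0.09,"yaw":0},{"dx":0.326,"dy":0,"dz":0.09,"yaw":0}]'; python3 -c "
from h import *
case()
p,d=imaging.camera('wrist');cv2.imwrite('pics/w9.png',p[:,:,::-1])"
```

```text
time_s: 28.6
position: [584.5, 23.3, 169.0]
eef_rot: [3.141, 0.001, 1.463]
wrist_force: [-0.7, -0.2, 0.3]
grip_width: 0.4
t 28.6 case xy z [ -0.2  60.1 169. ] yaw [3.141e+00 1.000e-03 1.463e+00] F [-0.7 -0.2  0.3] w 0.4
```

View pics/w9.png

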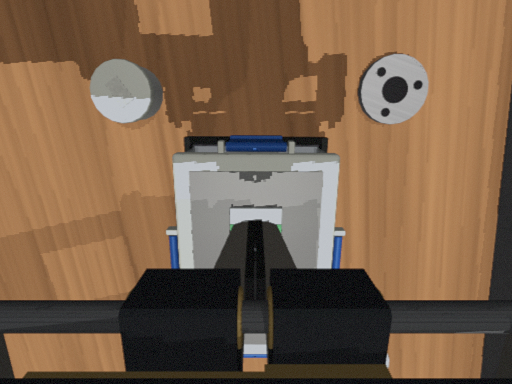

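```bash
python3 -m inch '[{"dx":0,"dy":0,"dz":0.03,"yaw":0},{"dx":0,"dy":0,"dz":0.055,"yaw":0},{"dx":0,"dy":0,"dz":0.065,"yaw":0},{"dx":0,"dy":0,"dz":0.065,"yaw":0}]' | sed -n '2p;4p'; python3 -m inch '[{"dx":-0.006,"dy":0,"dz":0,"yaw":0},{"dx":-0.012,"dy":0,"dz":0,"yaw":0},{"dx":-0.018,"dy":0,"dz":0,"yaw":0},{"dx":-0.024,"dy":0,"dz":0,"yaw":0},{"dx":-0.030,"dy":0,"dz":0,"yaw":0},{"dx":-0.036,"dy":0,"dz":0,"yaw":0},{"dx":-0.042,"dy":0,"dz":0,"yaw":0},{"dx":-0.048,"dy":0,"dz":0,"yaw":0},{"dx":-0.050,"dy":0,"dz":0,"yaw":0},{"dx":-0.050,"dy":0,"dz":0,"yaw":0}]' | sed -n '2p;4p';
python3 -m inch '[{"dx":0.005,"dy":0,"dz":0,"yaw":0},{"dx":0.006,"dy":0,"dz":-0.03,"yaw":0},{"dx":0.006,"dy":0,"dz":-0.06,"yaw":0},{"dx":-0.03,"dy":0,"dz":-0.065,"yaw":0},{"dx":-0.055,"dy":0,"dz":-0.065,"yaw":0},{"dx":-0.055,"dy":0,"dz":-0.065,"yaw":0},{"dx":-0.055,"dy":0,"dz":-0.065,"yaw":0}]';python3 -c "
from h import *
case()
p,d=imaging.camera('wrist');cv2.imwrite('pics/w10.png',p[:,:,::-1])
p,d=imaging.camera('side');cv2.imwrite('pics/s10.png',cv2.resize(p[130:260,180:340,::-1],None,fx=4,fy=4))"
```

```text
position: [583.5, 22.8, 102.7]
wrist_force: [0.3, 0.4, -0.1]
position: [578.7, -26.0, 103.6]
wrist_force: [0.1, -0.5, -0.1]
time_s: 30.75
position: [572.9, -79.9, 168.6]
eef_rot: [-3.141, -0.0, 1.462]
wrist_force: [-0.2, 0.2, -0.4]
grip_width: 0.4
t 30.75 case xy z [ -0.2 -43.7 168.6] yaw [-3.141 -0.     1.462] F [-0.2  0.2 -0.4] w 0.4
```

View pics/w10.png

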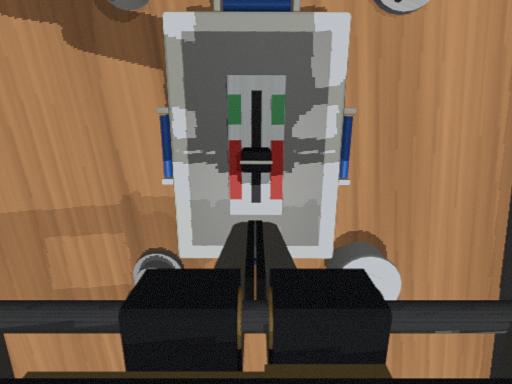

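View pics/s10.png

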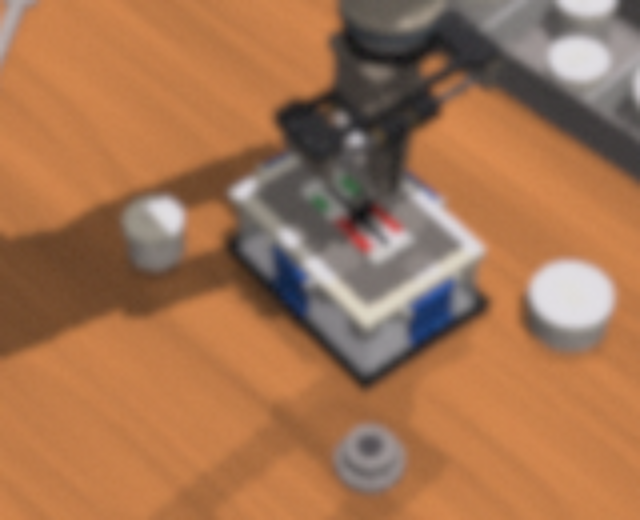

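The slider is back in the red zone at (256,160), all clips look flush, and the fingers are behind it. This is the final stroke.

```bash
python3 -m inch '[{"dx":0,"dy":0,"dz":0.03,"yaw":0},{"dx":0,"dy":0,"dz":0.055,"yaw":0},{"dx":0,"dy":0,"dz":0.065,"yaw":0},{"dx":0,"dy":0,"dz":0.065,"yaw":0}]' | sed -n '2p;4p'; python3 -m inch '[{"dx":0.006,"dy":0,"dz":0,"yaw":0},{"dx":0.012,"dy":0,"dz":0,"yaw":0},{"dx":0.018,"dy":0,"dz":0,"yaw":0},{"dx":0.024,"dy":0,"dz":0,"yaw":0},{"dx":0.030,"dy":0,"dz":0,"yaw":0},{"dx":0.036,"dy":0,"dz":0,"yaw":0},{"dx":0.042,"dy":0,"dz":0,"yaw":0},{"dx":0.048,"dy":0,"dz":0,"yaw":0},{"dx":0.052,"dy":0,"dz":0,"yaw":0},{"dx":0.052,"dy":0,"dz":0,"yaw":0}]' | sed -n '2p;4p';  python3 -c "
from h import *
case()"; python3 -m inch '[{"dx":0.002,"dy":0,"dz":0,"yaw":0},{"dx":0.003,"dy":0,"dz":0,"yaw":0},{"dx":0.003,"dy":0,"dz":0,"yaw":0}]'| sed -n '2p;4p'; python3 -m inch '[{"dx":0.001,"dy":0,"dz":0,"yaw":0},{"dx":0.002,"dy":0,"dz":0,"yaw":0},{"dx":0.002,"dy":0,"dz":0,"yaw":0}]'| sed -n '2p;4p';python3 -c "
from h import *
case()"
```

```text
position: [572.1, -79.3, 102.4]
wrist_force: [-0.2, 0.3, 0.0]
position: [578.6, -27.8, 103.7]
wrist_force: [0.8, 0.1, 0.1]
t 32.25 case xy z [ -0.4   8.7 103.7] yaw [-3.141 -0.     1.463] F [0.8 0.1 0.1] w 0.3
position: [578.6, -26.4, 103.7]
wrist_force: [-0.7, -5.1, 0.1]
position: [578.6, -26.1, 103.7]
wrist_force: [-1.4, -14.3, 2.2]
t 32.85 case xy z [ -0.5  10.4 103.7] yaw [-3.141  0.004  1.464] F [ -1.4 -14.3   2.2] w 0.3
```

```bash
python3 -m inch '[{"dx":-0.006,"dy":0,"dz":0,"yaw":0},{"dx":-0.02,"dy":0,"dz":0,"yaw":0},{"dx":-0.02,"dy":0,"dz":-0.04,"yaw":0},{"dx":-0.02,"dy":0,"dz":-0.08,"yaw":0},{"dx":-0.05,"dy":0,"dz":-0.1,"yaw":0},{"dx":-0.08,"dy":0,"dz":-0.12,"yaw":0},{"dx":-0.12,"dy":0,"dz":-0.14,"yaw":0},{"dx":-0.15,"dy":0,"dz":-0.16,"yaw":0},{"dx":-0.15,"dy":0,"dz":-0.16,"yaw":0}]'; python3 -c "
from h import *
case();s=bot.read_state()
c,n=np.cos(YAW),np.sin(YAW)
for k in ['top','side','wrist']:
    p,d=imaging.camera(k);W=world(k,d,s)
    cv2.imwrite(f'pics/{k}11.png',p[:,:,::-1])
    e=W[...,:2]-C;Q=np.stack([c*e[...,0]+n*e[...,1],-n*e[...,0]+c*e[...,1],W[...,2]],-1)
    r,g,b=[p[...,i].astype(int) for i in range(3)]
    m=(b>r+50)&(b>g+25)&(abs(Q[...,0])<140)&(abs(Q[...,1])<170)&(d>0)
    K,lab,st,ce=cv2.connectedComponentsWithStats(m.astype(np.uint8))
    for i in range(1,K):
        if st[i,4]>5: B=Q[lab==i];print(k,st[i,4],np.percentile(B,[5,50,95],axis=0).round(1).tolist())
    if k!='wrist':
        m=(abs(Q[...,0])<20)&(abs(Q[...,1])<60)&(Q[...,2]>108)&(Q[...,2]<128)
        print('grip',Q[m].mean(0),m.sum())
p=cv2.imread('pics/top11.png')[130:260,180:340];q=cv2.imread('pics/side11.png')[130:260,180:340]
cv2.imwrite('pics/f11.png',cv2.resize(np.vstack([p,q]),None,fx=2.3,fy=2.3))"
```

```text
time_s: 33.75
position: [563.9, -176.7, 266.7]
eef_rot: [3.137, 0.002, 1.46]
wrist_force: [-0.2, -0.4, -0.2]
grip_width: 0.1
t 33.75 case xy z [   1.8 -140.9  266.7] yaw [3.137e+00 2.000e-03 1.460e+00] F [-0.2 -0.4 -0.2] w 0.1
top 27 [[70.3, -14.3, 80.3], [73.4, 4.0, 84.2], [77.1, 19.3, 88.9]]
top 20 [[-17.5, 101.5, 81.2], [5.9, 103.2, 84.6], [23.1, 105.5, 86.9]]
top 31 [[-19.8, -106.6, 79.6], [-2.6, -103.6, 83.7], [20.9, -100.9, 87.5]]
top 30 [[-77.3, -19.9, 78.7], [-74.5, -0.2, 84.5], [-72.2, 18.5, 87.4]]
grip [ -0.51347598  29.52688173 118.56284562] 41
side 10 [[-78.3, -12.2, 68.9], [-76.4, -1.8, 78.6], [-74.5, 10.2, 88.7]]
side 97 [[-20.8, -110.3, 39.5], [-2.6, -107.4, 63.9], [17.5, -100.9, 87.1]]
grip [ -1.83195311  24.95729222 118.34499348] 39
wrist 304 [[-74.2, -26.2, 84.7], [-71.4, -2.7, 86.3], [-68.9, 18.5, 87.6]]
wrist 319 [[72.6, -26.0, 85.3], [75.2, -1.8, 86.8], [78.1, 18.5, 88.3]]
wrist 258 [[-20.4, -110.3, 85.3], [2.1, -107.3, 86.9], [23.5, -104.7, 88.2]]
```

View pics/f11.png

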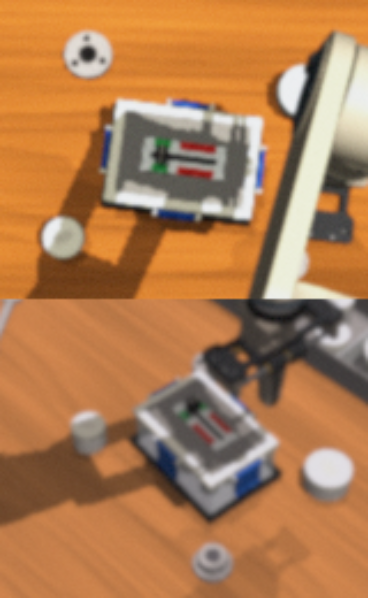

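View pics/wrist11.png

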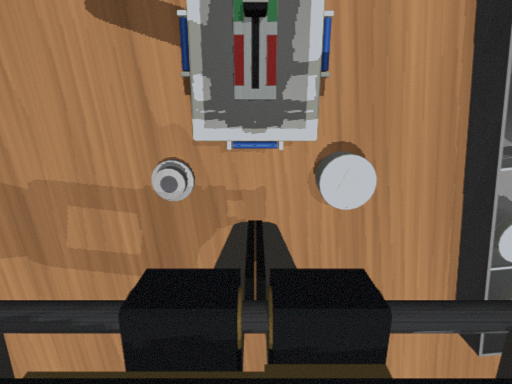

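All clips are flush, the grip is back at the green end (about 29.5 mm in the top view, expected 30), and the arm is clear. I'm handing the job in.

```bash
python3 -c "
from plant import workorder,bot
workorder.close_job(); print(bot.read_state()['time_s'])"
```

```text
the job is handed in; nothing more can be done
the job is handed in; nothing more can be done
```

The case is closed: all four clips are shut against the wall and the slider is at the green end. I handed it in at about 34 s of the 51 s allowed, with the arm clear of everything.

- **Clips:** I pressed down front, left, back and right in turn, then pushed each in to a firm stop. A check showed the left clip's free end 2–3 mm too far out, probably because the fingers' wider upper part met the rim first. I turned the tool a quarter turn and pressed left and right again to firm stops (about 21 and 28 N).
- **Slider:** I first pushed it home before that re-press, so it was at the green end before those two clips were fully shut. I then drew it back into the red zone and slid it to its stop again (14 N), so the order holds only for the final stroke.

**Last checks:**
- **Clips:** All four looked flush in the last pictures. The last measurement of the left clip, in the top view, only caught the part near its hinge.
- **Slider:** The grip read 29.5 mm along the track in the top view, against 30 mm expected. The side view read about 25 mm; it sees the grip at an angle, so I relied on the top view and the firm stop.
- **Bystanders:** When I last measured the two tubs, ring stack and flange, just before the slider's last stroke, the top view put them within 1 mm of where they started. The side view differed by up to about 10 mm for the two tubs, where the arm partly hid them, and mistook the small tub for the flange. Detections of the jar, wrench and driver were unreliable at the end, but nothing I did went near them.

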